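# Put the full coin tin away in the crock

## Task

Only one of the identical closed tins on the bench is full of coins: lift the crock's lid off by its knob and set it on the round cork trivet, find the full tin by lifting them, and stand that one alone in the crock. Stand all the empty tins upright on the dark wooden board, ready for refilling, then put the lid back properly on the crock. Do not disturb the remote, the elephant, the key bowl or the speaker.

Things in the scene. Friction and masses are not known exactly. Their poses are not given: they have to be found in the camera images.
- tin_a: closed square tin of plain steel, 56 x 56 mm and 80 mm tall, standing upright on the bench; origin at the centre of its underside, x and y square to its side walls, z up. All tins look the same; 4 or 5 of them are present (None = absent). An (almost) empty one weighs 0.10 to 0.18 kg, the single full one 0.42 to 0.65 kg. 
- tin_b: closed square tin of plain steel, 56 x 56 mm and 80 mm tall, standing upright on the bench; origin at the centre of its underside, x and y square to its side walls, z up. All tins look the same; 4 or 5 of them are present (None = absent). An (almost) empty one weighs 0.10 to 0.18 kg, the single full one 0.42 to 0.65 kg. 
- tin_c: closed square tin of plain steel, 56 x 56 mm and 80 mm tall, standing upright on the bench; origin at the centre of its underside, x and y square to its side walls, z up. All tins look the same; 4 or 5 of them are present (None = absent). An (almost) empty one weighs 0.10 to 0.18 kg, the single full one 0.42 to 0.65 kg. 
- tin_d: closed square tin of plain steel, 56 x 56 mm and 80 mm tall, standing upright on the bench; origin at the centre of its underside, x and y square to its side walls, z up. All tins look the same; 4 or 5 of them are present (None = absent). An (almost) empty one weighs 0.10 to 0.18 kg, the single full one 0.42 to 0.65 kg. 
- tin_e: closed square tin of plain steel, 56 x 56 mm and 80 mm tall, standing upright on the bench; origin at the centre of its underside, x and y square to its side walls, z up. All tins look the same; 4 or 5 of them are present (None = absent). An (almost) empty one weighs 0.10 to 0.18 kg, the single full one 0.42 to 0.65 kg. 
- crock: white stoneware crock, fixed to the bench, nearly straight round walls: outer diameter 176 mm, inner diameter 156 to 160 mm, 112 mm tall, inner floor 8 mm above its underside; origin at the centre of its underside, z up
- lid: loose white stoneware lid of the crock, 0.3 kg: a plug 144 mm in diameter and 10 mm deep that goes inside the rim, above it a flange 184 mm in diameter and 10 mm thick that rests on the rim, then a neck 20 mm thick and a round knob 32 mm in diameter from 34 to 62 mm above the origin. Origin at the centre of the plug's underside, z up; it lies 102 mm above the crock's origin when the lid is on
- trivet: flat round cork trivet, fixed to the bench, 190 mm in diameter, 6 mm thick; origin at the centre of its underside. The lid is set here, knob up, while the crock is open
- board: flat dark wooden serving board without a rim, fixed to the bench, 220 mm along its x, 260 mm along its y, 8 mm thick; origin at the centre of its underside, its axes along its edges. Up to four empty tins stand here
- remote: bystander: TV remote in a dark silicone sleeve, lying flat, 50 x 180 mm (along its y) x 20 mm; origin at the centre of its underside
- elephant: bystander: blue ceramic elephant figurine, 60 x 150 mm (along its y) x 95 mm tall; origin under its body
- key_bowl: bystander: loose steel bowl, 140 mm in diameter, 50 mm tall; origin at the centre of its underside
- speaker: bystander: fixed black plastic speaker, 90 x 170 mm (along its y) x 100 mm tall, with a push button on its top; origin at the centre of its underside
Not all that is in view belongs to the job. What is shaped like the tin_d but green or purple is not meant. What is shaped like the lid but orange or turquoise is not meant.

How it is judged:
By the outcome, as a careful person would: the job done as asked, in the order asked, and still so for the second after the job is handed in, with the robot touching nothing.
Of tin_d, tin_e only 1 to 2 are there at a start; the rules pass over those that are not, and their reading is None.
At some moment in a run one of tin_a, tin_b, tin_c, tin_d, tin_e may be knocked a few centimetres aside while the robot is not near it.
It also fails if it takes over 210 s, if anything falls off the work surface, if the arm or the gripper's body presses on something with over 40 N, if the wrist force passes 120 N, or if a joint passes its speed limit or range.

## Robot

A 6-joint arm with a two-finger parallel gripper is mounted at the origin on the work surface. World frame = base frame: x ahead of the robot, y to its left, z up, the work surface at z = 0. Lengths are in m, angles in rad, forces in N, time in s.
With the tool pointing down it reaches from about 0.3 to 0.775 m from the base axis. Payload 14.6 kg.
Tool frame: the origin (TCP) lies midway between the tips of the shut fingers; the grasp point (between the pads) lies 19 mm behind it (ctrl.pinch_z is the distance from the TCP to the grasp point, in m); z points along the fingers, y is the line along which they close (so a half turn about z gives the same grasp; the last joint's range is limited). The gripper opens to 94 mm and grips with 3 to 60 N. Pads are 16 mm wide; open, the fingers measure 119 mm over their backs; the gripper's body (75 mm by 177 mm) begins 78 mm behind the grasp point.
Start: joints at [1.245, 0.3, 1.521, -0, 1.321, -0.067], TCP at [0.141, 0.532, 0.205] pointing down, gripper open.
Joint ranges: [-3.03, 3.03], [-0.79, 2.21], [0.23, 2.52], [-1.04, 4.18], [0, 3.07], [-2.55, 2.55]. Speed limits (rad/s): [2.22, 2.22, 2.57, 3.14, 3.14, 3.14].

## Interface

Orientations are given as [roll, pitch, yaw] about the fixed x, y, z axes, in that order (R = Rz(yaw) Ry(pitch) Rx(roll)).
In Python, from station import ctrl gives the robot as it stands.
- The arm moves only by the tool jog_arm, never from a script. Its argument "motion" is a list of rows, each a list of 7 numbers: the shift along the tool's x, y, z in m, then the turn, a rotation vector about the tool's x, y, z in rad, then the opening, from -1 (shut) to 1 (fully open). In form: [[tx, ty, tz, rx, ry, rz, gripper], ...]. A call has 1 to 5 rows; each row shifts and turns the commanded pose from where the row before left it, along the tool's axes as they then stand; what a row does not reach is not made up. A row lasts 1/10 s, in which the tool goes at most 50 mm and 8.59 degrees, less where a joint would pass 70% of its speed; a pose out of reach is approached as far as the arm can. A call is refused whole if a number of a shift passes 0.05 or a number of a turn 0.15, either way. A call with a gripper value outside its range is refused whole. The fingers move at their own pace and stop on an object; "squeeze" is the grip in N (left out, the last holds). Time passes only in rows, so rows that do not move let the fingers close. It gives the time, the measured TCP pose, the force, the opening and the grip force at its end, in the units of the state.
- ctrl.get_obs(): the state, without advancing time (a new reading comes with each control period).
- ctrl.camera(name): name is "scene" or "top"; returns the picture (400x640x3 uint8, red, green, blue); there is no depth.
- ctrl.camera_model(name): a dict with "intrinsics" (3x3 intrinsics, pixels), "rvec" (rotation vector, rad) and "tvec" (3), from world to camera coordinates, as OpenCV has them. Camera axes: x right, y down, z forward; pixel columns grow to the right and rows downward; lengths in m; the calibration is good to about 2 mm. A picture is of the moment at which its call begins. camera_model takes no time and is no camera call.
- ctrl.hand_in(): hands the job in; it is judged then, once.
The state is a dict: "time_s": time; "qpos": joint angles; "joint_vel": joint speeds; "tau": joint torques, N m; "ee_pos": TCP position; "eef_rot": TCP orientation; "force": force on the tool from outside, world axes, zero at the start; "moment": the same for the moment, N m; "grip_width": finger opening in m; "grip_force": force on a finger pad.
Only numpy, scipy, OpenCV 4.12 (cv2) and the standard library are available. Lean on these libraries where they do the work, as an engineer would, in place of code of your own. Each camera call takes 0.05 s, during which the arm holds its last target. There are 200 camera calls.

## Working session

There is one attempt and no reset: what is moved stays moved. The work goes in short steps, Python scripts to look and compute and a tool call to move; the robot and the scene stay as the last step left them, time stands still between calls to the robot, and variables do not carry over. Pictures are saved under pics/ and viewed, at most 14 in all, crops included, and the job is handed in when it is done.

Besides the shell and the picture viewer there is one more tool, called after "Emit:" in YAML: its name, and indented under it one key for each argument. jog_arm: Moves the arm, as the interface text tells. Its arguments: {"type":"object","properties":{"motion":{"type":"array"},"squeeze":{"type":"number"}},"required":["motion"]}

```bash
mkdir -p pics; ls; python3 - <<'E'
from station import ctrl
import cv2
for n in("scene","top"):
    cv2.imwrite(f"pics/{n}0.png",ctrl.camera(n)[...,::-1]); print(ctrl.camera_model(n))
print(ctrl.get_obs())
E
```

```text
pics
{'intrinsics': array([[385.34820743,   0.        , 317.52518254],
       [  0.        , 385.34820743, 198.18111037],
       [  0.        ,   0.        ,   1.        ]]), 'rvec': array([ 0.71510403,  2.81262014, -0.7803797 ]), 'tvec': array([ 0.38916547, -0.22347913,  1.32400516])}
{'intrinsics': array([[430.02159274,   0.        , 317.66560503],
       [  0.        , 430.02159274, 209.6684802 ],
       [  0.        ,   0.        ,   1.        ]]), 'rvec': array([ 2.10742124, -2.13408248,  0.19056145]), 'tvec': array([0.1098189 , 0.51927125, 1.2381143 ])}
{'time_s': 0.1, 'qpos': array([ 1.24541503e+00,  3.00434305e-01,  1.52152666e+00, -2.55259857e-05,
        1.32067457e+00, -6.65775409e-02]), 'joint_vel': array([-0.00199696, -0.00055838, -0.0024785 ,  0.00126618, -0.00041891,
       -0.00159515]), 'tau': array([ 9.67915003e-05, -5.32637215e+01, -3.53291881e+01,  7.09998817e-02,
        2.34329794e-02, -4.96464327e-05]), 'ee_pos': array([0.14068102, 0.53146243, 0.20492953]), 'eef_rot': array([-3.14055044e+00, -4.47106300e-05,  2.88279521e+00]), 'force': array([-0.50334139,  0.13350212, -0.49735655]), 'moment': array([-0.05530479,  0.02599201, -0.03376302]), 'grip_force': 0.0, 'grip_width': 0.09354818872462323}
```

View pics/top0.png

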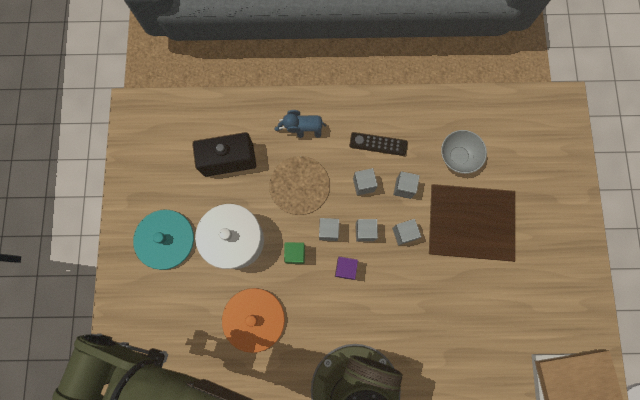

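View pics/scene0.png

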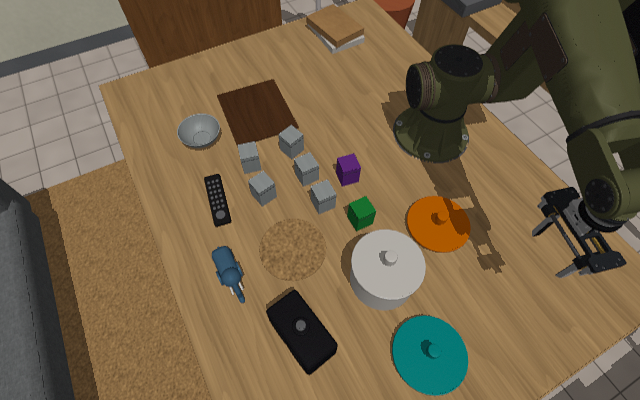

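The top view shows the tins: steel ones at (366,183), (407,185), (329,230), (367,230) and (407,233), which are the ones meant. The green (294,253) and purple (347,268) ones are decoys. The white lid and crock are at (229,236); the teal (163,240) and orange (253,320) lids are decoys. The trivet is at (300,185) and the board at (473,222).

```bash
cat > h.py <<'E'
from station import ctrl
import numpy as np, cv2
from scipy.optimize import minimize
from scipy.spatial.transform import Rotation as R
M={n:ctrl.camera_model(n) for n in("scene","top")}
def proj(n,P): m=M[n]; return cv2.projectPoints(np.float64(P).reshape(-1,1,3),m["rvec"],m["tvec"],m["intrinsics"],None)[0][:,0]
def ray(n,uv,z):
    m=M[n]; Rm=cv2.Rodrigues(m["rvec"])[0]; c=-Rm.T@m["tvec"]; d=Rm.T@np.linalg.inv(m["intrinsics"])@[*uv,1]
    return (c+d*(z-c[2])/d[2])
def box(x,y,a,z0,h=.08,s=.028):
    c,q=np.cos(a),np.sin(a)
    return [[x+c*i-q*j,y+q*i+c*j,z] for z in(z0,z0+h) for i,j in((-s,-s),(s,-s),(s,s),(-s,s))]
def cyl(x,y,parts):
    t=np.linspace(0,2*np.pi,48); return [np.c_[x+r*np.cos(t),y+r*np.sin(t),0*t+z] for r,z in parts]
def hullmask(n,P,S=4):
    im=np.zeros((400*S,640*S),np.uint8); cv2.fillConvexPoly(im,cv2.convexHull(np.round((proj(n,P)+.5)*S).astype(np.int32)),255)
    return cv2.resize(im,(640,400),interpolation=cv2.INTER_AREA)/255.
def fit(make,x0,masks,steps):
    def cost(p):
        e=0
        for n,(m,w) in masks.items():
            u0,v0,u1,v1=w; h=hullmask(n,make(p)); e+=np.abs(h-m)[v0:v1,u0:u1].sum()+h.sum()-h[v0:v1,u0:u1].sum()
        return e
    x0=np.array(x0,float); sim=np.vstack([x0]+[x0+np.eye(len(x0))[i]*s for i,s in enumerate(steps)])
    r=minimize(cost,x0,method="Nelder-Mead",options=dict(initial_simplex=sim,maxiter=90,xatol=2e-4)); return r.x,r.fun
def grey(n,img,lo=60):
    hsv=cv2.cvtColor(img,cv2.COLOR_RGB2HSV); return ((hsv[...,1]<60)&(hsv[...,2]>lo)).astype(float)
def tins(imgs,guess,z0=0,r=22):
    out=[]
    for x,y in guess:
        best=None
        for a in(0,.5,1.):
            mk={}
            for n,im in imgs.items():
                c=proj(n,[[x,y,z0+.04]])[0].astype(int); w=(max(c[0]-r,0),max(c[1]-r,0),c[0]+r,c[1]+r); g=grey(n,im)
                _,l=cv2.connectedComponents(g.astype(np.uint8)); 
                k=np.bincount(l[c[1]-4:c[1]+5,c[0]-4:c[0]+5].ravel()); k[0]=0; mk[n]=((l==k.argmax()).astype(float),w)
            f=fit(lambda p:box(*p,z0),[x,y,a],mk,[.01,.01,.3])
            if best is None or f[1]<best[1]: best=f
        out.append((*best[0].round(4),round(best[1],0)))
    return out
def cams(): return {n:ctrl.camera(n) for n in M}
def delta(x,y,z,yaw=None):
    """remaining shift in tool axes and turn about tool z (mod pi), from commanded-ish measured pose"""
    o=ctrl.get_obs(); Rt=R.from_euler("xyz",o["eef_rot"]); d=Rt.inv().apply(np.array([x,y,z])-o["ee_pos"])
    t=None
    if yaw is not None: t=-(yaw-o["eef_rot"][2])
    return d.round(4),t
E
cat > m.py <<'E'
from h import *
im={n:cv2.imread(f"pics/{n}0.png")[...,::-1].copy() for n in M}
g=[ray("top",uv,.08)[:2] for uv in((366,181),(407,184),(329,229),(367,229),(407,232))]
for t in tins(im,g): print("tin",t)
a,b=np.array([229,236]),0
for n in M:
    gm=grey(n,im[n],120).astype(np.uint8); _,l,st,ce=cv2.connectedComponentsWithStats(gm)
    for s,c in zip(st[1:],ce[1:]):
        if s[4]>1500 and s[4]<20000: print(n,s,c)
print("lid flange",ray("top",(229,236),.122),"knob top",ray("top",(225,234),.164),"knob scene",ray("scene",(391,257),.164))
h=cv2.cvtColor(im["top"],cv2.COLOR_RGB2HSV)
d=(h[...,2]<75)&(h[...,1]>80); d[:, :425]=0;d[:,522:]=0;d[:180]=0;d[265:]=0
pts=np.argwhere(d)[:,::-1].astype(np.float32); r=cv2.minAreaRect(pts); print("board",r,[ray("top",p,.008)[:2].round(3) for p in cv2.boxPoints(r)])
print("trivet",[ray("top",p,.006)[:2].round(3) for p in((270,185),(330,185),(300,156),(300,214),(300,185))])
print("bowl",ray("top",(464,153),.05),"remote",ray("top",(378,143),.02),"ele",ray("top",(302,123),.09),"spk",ray("top",(224,150),.1))
E
python3 m.py
```

```text
tin (np.float64(0.608), np.float64(-0.0416), np.float64(0.1941), np.float64(207.0))
tin (np.float64(0.5967), np.float64(-0.1664), np.float64(1.3191), np.float64(204.0))
tin (np.float64(0.4627), np.float64(0.0696), np.float64(1.4764), np.float64(112.0))
tin (np.float64(0.4599), np.float64(-0.0418), np.float64(-0.0009), np.float64(253.0))
tin (np.float64(0.4522), np.float64(-0.1602), np.float64(0.3043), np.float64(301.0))
scene [   0    0  128   62 5451] [52.76756558 22.93322326]
scene [    0    38   149   158 14273] [ 61.47614377 116.66321026]
scene [ 483   86   99  112 3870] [538.69715762 130.33979328]
scene [ 351  229   75   81 4358] [388.05438274 267.173933  ]
top [   50     0    80   268 13557] [ 86.26414398 124.56679206]
top [  546     0    94   388 17609] [609.11028451 134.25305242]
top [ 195  204   66   65 3322] [227.37236604 235.91240217]
lid flange [0.43533361 0.35131258 0.122     ] knob top [0.43551341 0.35326053 0.164     ] knob scene [0.43982553 0.35588266 0.164     ]
board ((472.92633056640625, 222.9945526123047), (86.20825958251953, 69.2177734375), 4.236394882202148) [array([ 0.386, -0.227]), array([ 0.601, -0.255]), array([ 0.577, -0.52 ]), array([ 0.364, -0.484])]
trivet [array([0.609, 0.252]), array([0.607, 0.064]), array([0.703, 0.157]), array([0.516, 0.158]), array([0.608, 0.158])]
bowl [ 0.69072929 -0.34620775  0.05      ] remote [ 0.73715105 -0.0890881   0.02      ] ele [0.77897751 0.14706559 0.09      ] spk [0.69402569 0.37755751 0.1       ]
```

```bash
python3 - <<'E'
import cv2,numpy as np
a=cv2.imread("pics/top0.png")
cv2.imwrite("pics/c0.png",cv2.resize(a[125:300,190:420],None,fx=3.4,fy=3.4,interpolation=cv2.INTER_CUBIC))
E
```

```text
(no output)
```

View pics/c0.png

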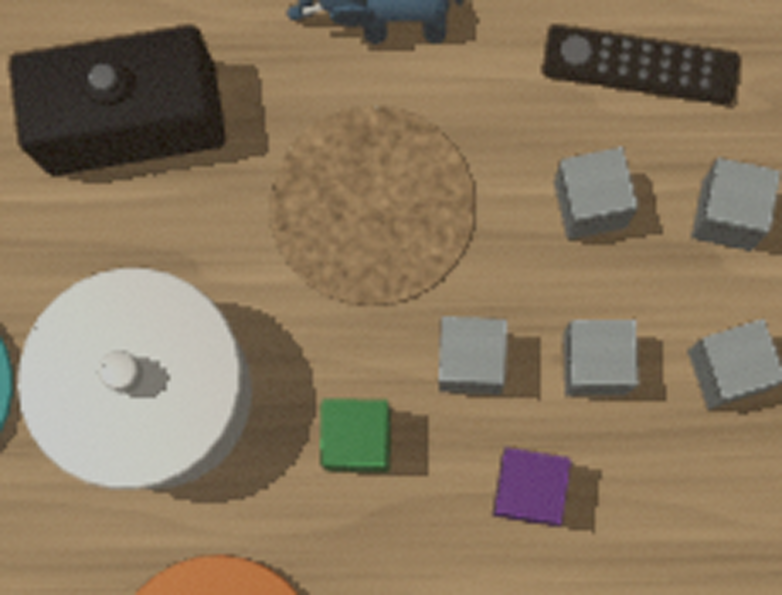

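The crop confirms it: the white lid's knob is at about (225,234) in the top image, five steel tins are present, and green and purple are decoys. I'll tighten the segmentation and fit the crock.

```bash
python3 - <<'E'
s=open('h.py').read()
i=s.index("def grey"); j=s.index("def tins")
s=s[:i]+'''def grey(n,img,lo=35):
    f=img.astype(float); return ((f[...,2]>.86*f[...,0])&(f.max(2)>lo)&(np.abs(f[...,1]-f[...,0])<25)).astype(float)
'''+s[j:]
open('h.py','w').write(s)
E
cat > m2.py <<'E'
from h import *
im={n:cv2.imread(f"pics/{n}0.png")[...,::-1].copy() for n in M}
g=[(.606,-.042),(.597,-.166),(.463,.07),(.46,-.042),(.452,-.16)]
T=tins(im,g)
for t in T: print("tin",np.array(t))
mk={n:(grey(n,im[n],50),w) for n,w in dict(top=(190,200,268,275),scene=(345,222,432,312)).items()}
f=fit(lambda p:np.vstack(cyl(*p,[(.088,0),(.088,.112),(.092,.112),(.092,.122)])),[.437,.352],mk,[.01,.01]); print("crock",f)
for n in M:
    o=im[n][...,::-1].copy()
    for t in T: cv2.polylines(o,[cv2.convexHull(np.round(proj(n,box(*t[:3],0))).astype(np.int32))],True,(0,0,255),1)
    cv2.imwrite(f"pics/o_{n}.png",o)
a=cv2.imread("pics/o_top.png")[150:280,300:440];b=cv2.imread("pics/o_scene.png")[110:240,220:360]
cv2.imwrite("pics/o.png",cv2.resize(np.hstack([a,b]),None,fx=2.8,fy=2.8))
E
python3 m2.py
```

```text
tin [ 6.080e-01 -4.250e-02  1.903e-01  1.090e+02]
tin [  0.5967  -0.1676   1.3204 108.    ]
tin [ 4.631e-01  7.050e-02 -7.840e-02  1.080e+02]
tin [ 4.595e-01 -4.240e-02 -1.060e-02  9.400e+01]
tin [  0.4526  -0.1618   0.3007 110.    ]
crock (array([0.43830273, 0.35421092]), np.float64(499.5137254901965))
```

View pics/o.png

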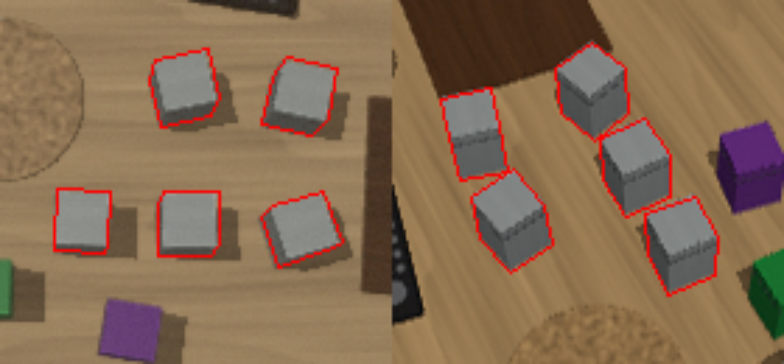

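Overlays match the tins well: the red outlines sit on all five in both views. Now I'll move to tool yaw π/2 (tool x = world y, tool y = world x) and over the knob.

Emit:
jog_arm:
  motion:
    - [0,0,0,0,0,0.146,1]
    - [0,0,0,0,0,0.146,1]
    - [0,0,0,0,0,0.146,1]
    - [0,0,0,0,0,0.146,1]
    - [0,0,0,0,0,0.146,1]
  squeeze: 25

```text
time_s: 0.6
ee_pos: [0.1407, 0.5315, 0.2051]
eef_rot: [-3.141, 0.0, 2.147]
force: [-0.0, -0.4, 0.2]
grip_width: 0.0941
grip_force: 0.0
```

Emit:
jog_arm:
  motion:
    - [0,0,0,0,0,0.146,1]
    - [0,0,0,0,0,0.146,1]
    - [0,0,0,0,0,0.146,1]
    - [0,0,0,0,0,0.144,1]

```text
time_s: 1.0
ee_pos: [0.1407, 0.5315, 0.2051]
eef_rot: [-3.141, 0.001, 1.565]
force: [-0.4, 0.2, 0.3]
grip_width: 0.0942
grip_force: 0.0
```

Emit:
jog_arm:
  motion:
    - [-0.022,0.037,0,0,0,0,1]
    - [-0.022,0.037,0,0,0,0,1]
    - [-0.022,0.037,0,0,0,0,1]
    - [-0.022,0.037,0,0,0,0,1]
    - [-0.022,0.037,0,0,0,0,1]

```text
time_s: 1.5
ee_pos: [0.327, 0.4205, 0.2053]
eef_rot: [-3.141, 0.0, 1.571]
force: [0.6, 0.8, -0.2]
grip_width: 0.0943
grip_force: 0.0
```

Emit:
jog_arm:
  motion:
    - [-0.022,0.037,0,0,0,0,1]
    - [-0.022,0.037,0,0,0,0,1]
    - [-0.022,0.037,0,0,0,0,1]
    - [0,0,0,0,0,0,1]
    - [0,0,0,0,0,0,1]

```text
time_s: 2.0
ee_pos: [0.437, 0.3551, 0.2049]
eef_rot: [-3.141, 0.0, 1.569]
force: [0.4, 0.2, -0.2]
grip_width: 0.0938
grip_force: 0.0
```

```bash
python3 - <<'E'
from h import *
# board corners & trivet
for p in((432,185),(516,190),(515,260),(429,257)): print(ray("top",p,.008)[:2].round(3))
im=cv2.imread("pics/top0.png")
h=cv2.cvtColor(im,cv2.COLOR_BGR2HSV); d=((h[...,2]<75)&(h[...,1]>60)).astype(np.uint8); d[:, :425]=0;d[:,522:]=0;d[:180]=0;d[265:]=0
c=max(cv2.findContours(d,cv2.RETR_EXTERNAL,cv2.CHAIN_APPROX_NONE)[0],key=cv2.contourArea)
mk=np.zeros((400,640),np.uint8); cv2.drawContours(mk,[c],-1,1,-1)
def bd(p):
    x,y,a=p;c,s=np.cos(a),np.sin(a); return [[x+c*i-s*j,y+s*i+c*j,.008] for i,j in((-.11,-.13),(.11,-.13),(.11,.13),(-.11,.13))]
print("board",fit(bd,[.482,-.3715,-.09],{"top":(mk.astype(float),(420,175,530,270))},[.01,.01,.05]))
i2=ctrl.camera("scene"); cv2.imwrite("pics/s1.png",i2[200:340,300:500,::-1].repeat(4,0).repeat(4,1))
print(ctrl.get_obs()["eef_rot"], delta(.4383,.3542,.2))
E
```

```text
[ 0.602 -0.254]
[ 0.582 -0.513]
[ 0.366 -0.489]
[ 0.378 -0.231]
board (array([ 0.50801134, -0.37093607, -0.1539847 ]), np.float64(2126.6549019607837))
[-3.14085878e+00  3.04776923e-04  1.57051889e+00] (array([-0.0015,  0.0019,  0.0051]), None)
```

View pics/s1.png

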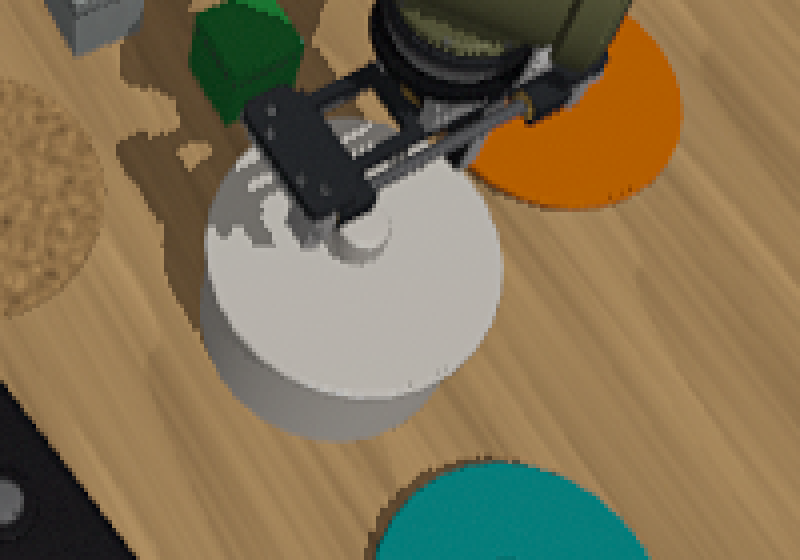

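The fingers straddle the white knob (about (360,225) in the crop). Next: lower, grip and lift.

Emit:
jog_arm:
  motion:
    - [-0.001,0.001,0.02,0,0,0,1]
    - [0,0,0.02,0,0,0,1]
    - [0,0,0.02,0,0,0,1]
    - [0,0,0.014,0,0,0,1]
    - [0,0,0,0,0,0,1]

```text
time_s: 2.55
ee_pos: [0.4364, 0.3548, 0.1298]
eef_rot: [-3.139, 0.002, 1.572]
force: [-0.9, 0.4, 0.4]
grip_width: 0.0941
grip_force: 0.0
```

Emit:
jog_arm:
  motion:
    - [0,0,0,0,0,0,-1]
    - [0,0,0,0,0,0,-1]
    - [0,0,0,0,0,0,-1]
    - [0,0,0,0,0,0,-1]
    - [0,0,0,0,0,0,-1]
  squeeze: 25

```text
time_s: 3.05
ee_pos: [0.4379, 0.3547, 0.1318]
eef_rot: [3.141, -0.0, 1.571]
force: [0.2, 0.0, -0.0]
grip_width: 0.0574
grip_force: 0.0
```

Emit:
jog_arm:
  motion:
    - [0,0,0,0,0,0,-1]
    - [0,0,0,0,0,0,-1]

```text
time_s: 3.25
ee_pos: [0.4378, 0.3547, 0.1315]
eef_rot: [3.142, -0.0, 1.571]
force: [0.7, 0.4, 0.2]
grip_width: 0.0416
grip_force: 0.0
```

Emit:
jog_arm:
  motion:
    - [0,0,0,0,0,0,-1]
    - [0,0,0,0,0,0,-1]
    - [0,0,0,0,0,0,-1]
    - [0,0,0,0,0,0,-1]
    - [0,0,0,0,0,0,-1]

```text
time_s: 3.75
ee_pos: [0.4377, 0.3547, 0.1314]
eef_rot: [-3.142, 0.0, 1.571]
force: [0.3, -1.6, -0.3]
grip_width: 0.0315
grip_force: 25.0
```

Emit:
jog_arm:
  motion:
    - [0,0,-0.01,0,0,0,-1]
    - [0,0,-0.015,0,0,0,-1]
    - [0,0,-0.02,0,0,0,-1]
    - [0,0,-0.02,0,0,0,-1]
    - [0,0,0,0,0,0,-1]

```text
time_s: 4.25
ee_pos: [0.4385, 0.3553, 0.1994]
eef_rot: [3.138, -0.003, 1.571]
force: [0.2, 0.7, -3.0]
grip_width: 0.0313
grip_force: 25.0
```

Emit:
jog_arm:
  motion:
    - [-0.028,0.024,0,0,0,0,-1]
    - [-0.028,0.024,0,0,0,0,-1]
    - [-0.028,0.024,0,0,0,0,-1]
    - [-0.028,0.024,0,0,0,0,-1]
    - [-0.028,0.024,0,0,0,0,-1]

```text
time_s: 4.75
ee_pos: [0.5582, 0.2133, 0.1954]
eef_rot: [-3.14, 0.0, 1.571]
force: [0.3, -0.2, -3.2]
grip_width: 0.0317
grip_force: 25.0
```

Emit:
jog_arm:
  motion:
    - [-0.028,0.024,0,0,0,0,-1]
    - [-0.028,0.026,0,0,0,0,-1]
    - [0,0,0.02,0,0,0,-1]
    - [0,0,0.03,0,0,0,-1]
    - [0,0,0.03,0,0,0,-1]

```text
time_s: 5.25
ee_pos: [0.6074, 0.1582, 0.1144]
eef_rot: [-3.141, 0.0, 1.57]
force: [0.5, -0.4, -3.1]
grip_width: 0.0317
grip_force: 25.0
```

Emit:
jog_arm:
  motion:
    - [0,0,0.03,0,0,0,-1]
    - [0,0,0.02,0,0,0,-1]
    - [0,0,0.015,0,0,0,-1]
    - [0,0,0,0,0,0,-1]
    - [0,0,0,0,0,0,-1]

```text
time_s: 5.75
ee_pos: [0.608, 0.1587, 0.0519]
eef_rot: [3.141, -0.0, 1.571]
force: [0.4, -0.3, -2.7]
grip_width: 0.0319
grip_force: 25.0
```

Emit:
jog_arm:
  motion:
    - [0,0,0.007,0,0,0,-1]
    - [0,0,0.004,0,0,0,-1]
    - [0,0,0.003,0,0,0,-1]
    - [0,0,0.002,0,0,0,-1]
    - [0,0,0,0,0,0,-1]

```text
time_s: 6.25
ee_pos: [0.6078, 0.1587, 0.0355]
eef_rot: [3.141, -0.0, 1.571]
force: [-0.6, 0.5, -2.6]
grip_width: 0.0315
grip_force: 25.0
```

Emit:
jog_arm:
  motion:
    - [0,0,0,0,0,0,-1]

```text
time_s: 6.35
ee_pos: [0.6078, 0.1587, 0.0355]
eef_rot: [3.141, -0.0, 1.571]
force: [-0.4, -0.1, -3.8]
grip_width: 0.0317
grip_force: 25.0
```

Emit:
jog_arm:
  motion:
    - [0,0,0.001,0,0,0,-1]
    - [0,0,0.001,0,0,0,-1]
    - [0,0,0,0,0,0,-1]

```text
time_s: 6.65
ee_pos: [0.608, 0.1587, 0.0353]
eef_rot: [3.141, -0.0, 1.571]
force: [-9.6, -2.6, 13.8]
grip_width: 0.0316
grip_force: 25.0
```

Emit:
jog_arm:
  motion:
    - [0,0,0,0,0,0,1]
    - [0,0,0,0,0,0,1]
    - [0,0,0,0,0,0,1]
    - [0,0,0,0,0,0,1]
    - [0,0,0,0,0,0,1]

```text
time_s: 7.15
ee_pos: [0.6078, 0.1587, 0.0334]
eef_rot: [-3.142, 0.0, 1.571]
force: [-0.5, 0.5, -0.0]
grip_width: 0.0682
grip_force: 0.0
```

Emit:
jog_arm:
  motion:
    - [0,0,0,0,0,0,1]
    - [0,0,-0.03,0,0,0,1]
    - [0,0,-0.04,0,0,0,1]
    - [0,0,-0.04,0,0,0,1]
    - [0,0,0,0,0,0,1]

```text
time_s: 7.65
ee_pos: [0.6099, 0.1591, 0.1494]
eef_rot: [3.133, -0.002, 1.571]
force: [0.5, -0.2, 1.2]
grip_width: 0.0935
grip_force: 0.0
```

```bash
cat > t.py <<'E'
from h import *
import sys
im=cams()
g=[(.608,-.0425),(.597,-.168),(.463,.0705),(.4595,-.0425),(.4525,-.162)]
g=[g[int(i)] for i in sys.argv[1:]]
for t in tins(im,g): print("tin",np.array(t))
o=ctrl.get_obs(); print(o["ee_pos"],o["eef_rot"],o["time_s"])
cv2.imwrite("pics/now_top.png",im["top"][...,::-1]);cv2.imwrite("pics/now_scene.png",im["scene"][...,::-1])
E
python3 t.py 0 1 2 3 4
```

```text
tin [ 6.117e-01 -4.190e-02  1.930e-02  4.450e+02]
tin [ 5.9700e-01 -1.6710e-01  1.3192e+00  2.2700e+02]
tin [4.6250e-01 6.4500e-02 1.5237e+00 1.7160e+03]
tin [ 4.597e-01 -3.880e-02 -6.110e-02  6.590e+02]
tin [ 4.512e-01 -1.574e-01  3.175e-01  5.210e+02]
[0.60792066 0.158702   0.14394556] [ 3.14028691e+00 -2.75319821e-04  1.57076169e+00] 7.75
```

View pics/now_scene.png

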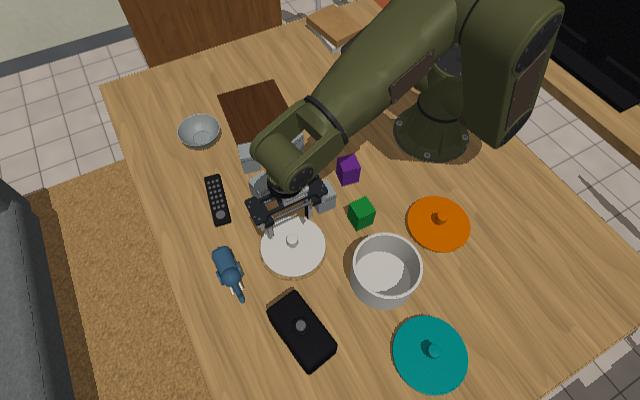

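The lid sits centred on the trivet (292,247) and the crock is open. The arm hides the tins, but what shows of them is unmoved. Going for the tin at (.608,-.0425).

Emit:
jog_arm:
  motion:
    - [-0.04,0,0,0,0,0,1]
    - [-0.04,0,0,0,0,0,1]
    - [-0.04,0,0,0,0,0,1]
    - [-0.04,0,0,0,0,0,1]
    - [-0.041,0,0,0,0,0,1]

```text
time_s: 8.25
ee_pos: [0.6069, -0.0438, 0.1417]
eef_rot: [-3.139, -0.0, 1.571]
force: [0.6, 0.1, 0.5]
grip_width: 0.094
grip_force: 0.0
```

Emit:
jog_arm:
  motion:
    - [0,0,0,0,0,-0.095,1]
    - [0,0,0,0,0,-0.095,1]
    - [0,0,0,0,0,0,1]

```text
time_s: 8.55
ee_pos: [0.6071, -0.0426, 0.1418]
eef_rot: [-3.139, -0.001, 1.762]
force: [-0.2, 0.3, -0.7]
grip_width: 0.0942
grip_force: 0.0
```

```bash
python3 -c "
from h import *
print(delta(.608,-.0425,.04,1.761))"; python3 t.py 1 2 3 4
```

```text
(array([-0.0002,  0.0011,  0.1018]), np.float64(0.0007647625890643273))
tin [ 5.971e-01 -1.738e-01 -3.415e-01  9.640e+02]
tin [ 4.628e-01  7.070e-02 -5.740e-02  1.030e+02]
tin [ 4.588e-01 -4.640e-02  2.400e-03  1.477e+03]
tin [ 4.524e-01 -1.637e-01  2.449e-01  1.525e+03]
[ 0.60736955 -0.04215471  0.14233109] [-3.13996994e+00 -5.36314394e-04  1.75821068e+00] 8.65
```

Emit:
jog_arm:
  motion:
    - [0,0.001,0.03,0,0,0,1]
    - [0,0,0.03,0,0,0,1]
    - [0,0,0.025,0,0,0,1]
    - [0,0,0.017,0,0,0,1]
    - [0,0,0,0,0,0,1]
  squeeze: 30

```text
time_s: 9.15
ee_pos: [0.6072, -0.0416, 0.0386]
eef_rot: [-3.137, -0.001, 1.759]
force: [-0.6, 0.1, 1.4]
grip_width: 0.0941
grip_force: 0.0
```

Emit:
jog_arm:
  motion:
    - [0,0,0,0,0,0,-1]
    - [0,0,0,0,0,0,-1]
    - [0,0,0,0,0,0,-1]
    - [0,0,0,0,0,0,-1]
    - [0,0,0,0,0,0,-1]

```text
time_s: 9.65
ee_pos: [0.6089, -0.0421, 0.0419]
eef_rot: [3.141, 0.0, 1.761]
force: [-0.8, 0.9, 1.1]
grip_width: 0.0572
grip_force: 0.4
```

Emit:
jog_arm:
  motion:
    - [0,0,0,0,0,0,-1]
    - [0,0,0,0,0,0,-1]
    - [0,0,0,0,0,0,-1]
    - [0,0,0,0,0,0,-1]

```text
time_s: 10.05
ee_pos: [0.6088, -0.0421, 0.0418]
eef_rot: [3.141, 0.0, 1.761]
force: [-2.2, -0.3, 4.8]
grip_width: 0.0557
grip_force: 30.0
```

Emit:
jog_arm:
  motion:
    - [0,0,-0.02,0,0,0,-1]
    - [0,0,-0.03,0,0,0,-1]
    - [0,0,-0.04,0,0,0,-1]
    - [0,0,-0.04,0,0,0,-1]
    - [0,0,0,0,0,0,-1]

```text
time_s: 10.55
ee_pos: [0.6107, -0.0424, 0.1769]
eef_rot: [3.134, 0.003, 1.761]
force: [-0.3, 0.5, -1.0]
grip_width: 0.0562
grip_force: 30.0
```

Emit:
jog_arm:
  motion:
    - [0,0,0,0,0,0,-1]
    - [0,0,0,0,0,0,-1]

```text
time_s: 10.75
ee_pos: [0.6081, -0.0421, 0.1696]
eef_rot: [-3.139, -0.001, 1.761]
force: [0.3, -0.3, -2.0]
grip_width: 0.0559
grip_force: 30.0
```

Wrist force is about −1.5 N (0.15 kg), so this one is empty. Taking it to the far-right slot on the board.

Emit:
jog_arm:
  motion:
    - [0,0,0,0,0,0.1375,-1]
    - [0,0,0,0,0,0.1375,-1]
    - [-0.04,-0.004,0,0,0,0,-1]
    - [-0.04,-0.004,0,0,0,0,-1]
    - [-0.04,-0.004,0,0,0,0,-1]

```text
time_s: 11.25
ee_pos: [0.5857, -0.1616, 0.1696]
eef_rot: [-3.139, -0.001, 1.487]
force: [0.2, 0.3, -0.2]
grip_width: 0.056
grip_force: 30.0
```

Emit:
jog_arm:
  motion:
    - [-0.04,-0.004,0,0,0,0,-1]
    - [-0.04,-0.004,0,0,0,0,-1]
    - [-0.04,-0.004,0,0,0,0,-1]
    - [-0.04,-0.004,0,0,0,0,-1]
    - [-0.04,-0.004,0,0,0,0,-1]

```text
time_s: 11.75
ee_pos: [0.5487, -0.3595, 0.1695]
eef_rot: [-3.139, -0.002, 1.486]
force: [-0.2, -0.0, -1.3]
grip_width: 0.0557
grip_force: 30.0
```

Emit:
jog_arm:
  motion:
    - [-0.04,-0.004,0,0,0,0,-1]
    - [-0.044,-0.004,0,0,0,0,-1]
    - [0,0,0,0,0,0,-1]
    - [0,0,0,0,0,0,-1]

```text
time_s: 12.15
ee_pos: [0.5338, -0.4416, 0.1691]
eef_rot: [-3.139, -0.002, 1.484]
force: [-0.7, 0.1, -2.0]
grip_width: 0.0558
grip_force: 30.0
```

```bash
python3 -c "
from h import *
print(delta(.534,-.4417,.05,1.486))"; python3 t.py 1 2 3 4
```

```text
(array([-0.0003,  0.0005,  0.1191]), np.float64(-0.0017045795433947575))
tin [  0.5967  -0.1677   1.3206 109.    ]
tin [ 4.633e-01  7.040e-02 -6.950e-02  1.000e+02]
tin [ 4.603e-01 -4.080e-02 -9.100e-03  9.400e+01]
tin [ 4.527e-01 -1.627e-01  3.375e-01  3.220e+02]
[ 0.534707   -0.44027364  0.17028956] [-3.14022753e+00 -1.26655910e-03  1.48652414e+00] 12.25
```

View pics/now_top.png

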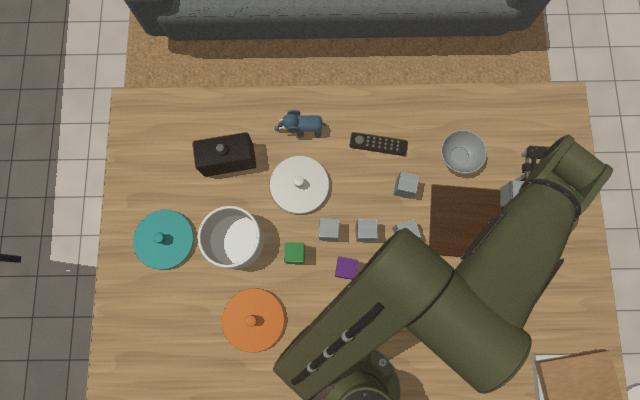

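Other tins are unmoved, and the held tin (512,190) hangs near the board's edge as perspective predicts. Lowering it.

Emit:
jog_arm:
  motion:
    - [0,0,0.035,0,0,0,-1]
    - [0,0,0.035,0,0,0,-1]
    - [0,0,0.025,0,0,0,-1]
    - [0,0,0.015,0,0,0,-1]
    - [0,0,0.006,0,0,0,-1]

```text
time_s: 12.75
ee_pos: [0.5347, -0.4402, 0.0541]
eef_rot: [-3.14, -0.001, 1.487]
force: [-0.2, 0.4, -0.7]
grip_width: 0.0559
grip_force: 30.0
```

Emit:
jog_arm:
  motion:
    - [0,0,0.001,0,0,0,-1]
    - [0,0,0,0,0,0,-1]
    - [0,0,0,0,0,0,-1]

```text
time_s: 13.05
ee_pos: [0.535, -0.4416, 0.0558]
eef_rot: [3.14, 0.001, 1.486]
force: [1.5, 0.5, -1.9]
grip_width: 0.056
grip_force: 30.0
```

Emit:
jog_arm:
  motion:
    - [0,0,0.002,0,0,0,-1]
    - [0,0,0.002,0,0,0,-1]
    - [0,0,0,0,0,0,-1]

```text
time_s: 13.35
ee_pos: [0.5345, -0.4412, 0.0502]
eef_rot: [-3.141, -0.0, 1.486]
force: [-0.1, -1.0, -1.9]
grip_width: 0.0559
grip_force: 30.0
```

Emit:
jog_arm:
  motion:
    - [0,0,0.001,0,0,0,-1]
    - [0,0,0,0,0,0,-1]

```text
time_s: 13.55
ee_pos: [0.5347, -0.4414, 0.0498]
eef_rot: [3.141, 0.0, 1.486]
force: [-1.2, 0.9, 2.3]
grip_width: 0.0558
grip_force: 30.0
```

Emit:
jog_arm:
  motion:
    - [0,0,0,0,0,0,1]
    - [0,0,0,0,0,0,1]
    - [0,0,0,0,0,0,1]
    - [0,0,0,0,0,0,1]
    - [0,0,0,0,0,0,1]

```text
time_s: 14.05
ee_pos: [0.5346, -0.4413, 0.0494]
eef_rot: [-3.142, 0.0, 1.486]
force: [-0.6, -0.0, -1.0]
grip_width: 0.092
grip_force: 0.0
```

Emit:
jog_arm:
  motion:
    - [0,0,-0.03,0,0,0,1]
    - [0,0,-0.035,0,0,0,1]
    - [0,0,-0.035,0,0,0,1]
    - [0.03,0.005,0,0,0,0,1]
    - [0.04,0.005,0,0,0,0,1]

```text
time_s: 14.55
ee_pos: [0.5504, -0.373, 0.1504]
eef_rot: [3.14, 0.001, 1.483]
force: [0.7, -0.3, -0.4]
grip_width: 0.0939
grip_force: 0.0
```

Emit:
jog_arm:
  motion:
    - [0.042,0.006,0,0,0,0,1]
    - [0.042,0.006,0,0,0,0,1]
    - [0.042,0.006,0,0,0,0,1]
    - [0.042,0.006,0,0,0,0,1]
    - [0.04,0.005,0,0,0,0,1]

```text
time_s: 15.05
ee_pos: [0.5973, -0.1658, 0.1496]
eef_rot: [3.141, 0.0, 1.486]
force: [-0.1, -0.0, 0.3]
grip_width: 0.0942
grip_force: 0.0
```

Emit:
jog_arm:
  motion:
    - [0,0,0,0,0,0.083,1]
    - [0,0,0,0,0,0.083,1]
    - [0,0,0,0,0,0,1]
    - [0,0,0,0,0,0,1]

```text
time_s: 15.45
ee_pos: [0.597, -0.1677, 0.1495]
eef_rot: [3.142, 0.0, 1.322]
force: [0.4, -0.2, -1.1]
grip_width: 0.094
grip_force: 0.0
```

```bash
python3 t.py 2 3 4;python3 -c "
from h import *
print(delta(.597,-.1677,.042,1.3205), tins(cams(),[(.5347,-.4414)],.008))"
```

```text
tin [ 4.633e-01  7.050e-02 -7.380e-02  9.800e+01]
tin [ 4.602e-01 -4.080e-02 -7.100e-03  9.300e+01]
tin [ 4.519e-01 -1.648e-01  2.252e-01  1.443e+03]
[ 0.59699653 -0.16782367  0.14945957] [ 3.14155350e+00 -1.30767648e-05  1.32133583e+00] 15.55
(array([ 1.000e-04, -0.000e+00,  1.075e-01]), np.float64(0.0008358308773050993)) [(np.float64(0.5348), np.float64(-0.4368), np.float64(-0.0847), np.float64(509.0))]
```

Emit:
jog_arm:
  motion:
    - [0,0,0.035,0,0,0,1]
    - [0,0,0.035,0,0,0,1]
    - [0,0,0.025,0,0,0,1]
    - [0,0,0.012,0,0,0,1]
    - [0,0,0,0,0,0,1]

```text
time_s: 16.15
ee_pos: [0.5965, -0.1675, 0.0413]
eef_rot: [-3.139, -0.0, 1.32]
force: [-0.4, 0.3, -0.5]
grip_width: 0.0939
grip_force: 0.0
```

Emit:
jog_arm:
  motion:
    - [0,0,0,0,0,0,-1]
    - [0,0,0,0,0,0,-1]
    - [0,0,0,0,0,0,-1]
    - [0,0,0,0,0,0,-1]
    - [0,0,0,0,0,0,-1]

```text
time_s: 16.65
ee_pos: [0.597, -0.1676, 0.0429]
eef_rot: [3.142, 0.0, 1.32]
force: [-2.4, 1.5, 1.6]
grip_width: 0.0574
grip_force: 1.6
```

Emit:
jog_arm:
  motion:
    - [0,0,0,0,0,0,-1]
    - [0,0,0,0,0,0,-1]
    - [0,0,0,0,0,0,-1]
    - [0,0,0,0,0,0,-1]

```text
time_s: 17.05
ee_pos: [0.5969, -0.1675, 0.0428]
eef_rot: [-3.141, -0.0, 1.32]
force: [-3.7, 0.5, 6.1]
grip_width: 0.0562
grip_force: 30.0
```

Emit:
jog_arm:
  motion:
    - [0,0,-0.02,0,0,0,-1]
    - [0,0,-0.03,0,0,0,-1]
    - [0,0,-0.04,0,0,0,-1]
    - [0,0,-0.04,0,0,0,-1]
    - [0,0,0,0,0,0,-1]

```text
time_s: 17.55
ee_pos: [0.5988, -0.1682, 0.1776]
eef_rot: [3.133, 0.001, 1.32]
force: [-0.2, 0.2, -5.9]
grip_width: 0.056
grip_force: 30.0
```

Emit:
jog_arm:
  motion:
    - [0,0,0,0,0,0,-1]
    - [0,0,0,0,0,0,-1]

```text
time_s: 17.75
ee_pos: [0.5962, -0.1673, 0.1699]
eef_rot: [-3.138, -0.0, 1.32]
force: [0.3, 0.5, -6.2]
grip_width: 0.056
grip_force: 30.0
```

−6 N means this is the full tin. Raising it and taking it to the crock.

Emit:
jog_arm:
  motion:
    - [0,0,-0.025,0,0,-0.125,-1]
    - [0,0,-0.025,0,0,-0.125,-1]
    - [0.03,-0.009,0,0,0,0,-1]
    - [0.04,-0.012,0,0,0,0,-1]
    - [0.04,-0.012,0,0,0,0,-1]

```text
time_s: 18.25
ee_pos: [0.563, -0.0565, 0.2202]
eef_rot: [-3.138, -0.001, 1.569]
force: [1.4, 1.6, -5.8]
grip_width: 0.0555
grip_force: 30.0
```

Emit:
jog_arm:
  motion:
    - [0.04,-0.012,0,0,0,0,-1]
    - [0.04,-0.012,0,0,0,0,-1]
    - [0.04,-0.012,0,0,0,0,-1]
    - [0.04,-0.012,0,0,0,0,-1]
    - [0.04,-0.012,0,0,0,0,-1]

```text
time_s: 18.75
ee_pos: [0.5031, 0.1439, 0.2206]
eef_rot: [-3.139, 0.001, 1.57]
force: [0.3, -0.2, -6.0]
grip_width: 0.0556
grip_force: 30.0
```

Emit:
jog_arm:
  motion:
    - [0.04,-0.013,0,0,0,0,-1]
    - [0.04,-0.013,0,0,0,0,-1]
    - [0.04,-0.013,0,0,0,0,-1]
    - [0.04,-0.013,0,0,0,0,-1]
    - [0.03,-0.009,0,0,0,0,-1]

```text
time_s: 19.25
ee_pos: [0.442, 0.3344, 0.2204]
eef_rot: [-3.139, 0.001, 1.571]
force: [0.0, -0.6, -6.5]
grip_width: 0.056
grip_force: 30.0
```

Emit:
jog_arm:
  motion:
    - [0,0,0,0,0,0,-1]
    - [0,0,0,0,0,0,-1]

```text
time_s: 19.45
ee_pos: [0.4429, 0.3326, 0.2206]
eef_rot: [-3.139, 0.002, 1.571]
force: [1.3, -0.2, -6.4]
grip_width: 0.056
grip_force: 30.0
```

```bash
python3 -c "
from h import *
print(delta(.438,.3545,.051,1.5708), tins(cams(),[(.534,-.441)],.008))";python3 t.py 2 3 4
```

```text
(array([ 0.0222, -0.0045,  0.1695]), np.float64(0.0003367064745651849)) [(np.float64(0.5363), np.float64(-0.4397), np.float64(1.4886), np.float64(96.0))]
tin [ 4.631e-01  7.060e-02 -8.020e-02  1.050e+02]
tin [ 4.5980e-01 -4.1300e-02  1.5461e+00  9.4000e+01]
tin [  0.453   -0.1616   1.8365 111.    ]
[0.44384655 0.33168203 0.22200113] [-3.14101772e+00  5.38465096e-04  1.56856864e+00] 19.65
```

View pics/now_scene.png

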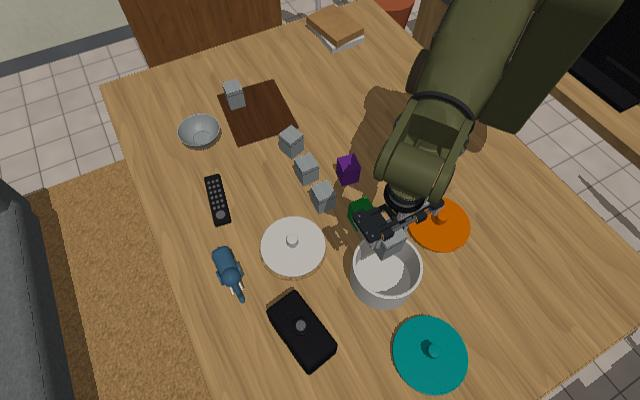

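The first empty tin stands on the board at (234,95). The held tin is at the crock's mouth but still 22 mm short, so shift and lower.

Emit:
jog_arm:
  motion:
    - [0.022,-0.005,0,0,0,0,-1]
    - [0,0,0,0,0,0,-1]
    - [0,0,0.03,0,0,0,-1]
    - [0,0,0.03,0,0,0,-1]
    - [0,0,0,0,0,0,-1]

```text
time_s: 20.15
ee_pos: [0.4374, 0.3527, 0.1587]
eef_rot: [-3.136, 0.004, 1.569]
force: [-0.3, -1.1, -6.3]
grip_width: 0.056
grip_force: 30.0
```

Emit:
jog_arm:
  motion:
    - [0,0,0.03,0,0,0,-1]
    - [0,0,0.03,0,0,0,-1]
    - [0,0,0.025,0,0,0,-1]
    - [0,0,0.01,0,0,0,-1]
    - [0,0,0,0,0,0,-1]

```text
time_s: 20.65
ee_pos: [0.4388, 0.3543, 0.0676]
eef_rot: [-3.141, 0.001, 1.569]
force: [1.0, 0.6, -5.2]
grip_width: 0.0559
grip_force: 30.0
```

Emit:
jog_arm:
  motion:
    - [0,0,0,0,0,0,-1]
    - [0,0,0.004,0,0,0,-1]
    - [0,0,0.003,0,0,0,-1]
    - [0,0,0,0,0,0,-1]
    - [0,0,0,0,0,0,-1]

```text
time_s: 21.15
ee_pos: [0.4386, 0.3546, 0.0606]
eef_rot: [3.142, -0.0, 1.57]
force: [-1.4, -0.2, -6.1]
grip_width: 0.0559
grip_force: 30.0
```

Emit:
jog_arm:
  motion:
    - [0,0,0.004,0,0,0,-1]
    - [0,0,0.003,0,0,0,-1]
    - [0,0,0.001,0,0,0,-1]
    - [0,0,0,0,0,0,-1]
    - [0,0,0,0,0,0,-1]

```text
time_s: 21.65
ee_pos: [0.4386, 0.3546, 0.0525]
eef_rot: [3.142, -0.0, 1.57]
force: [-0.3, 1.1, -5.2]
grip_width: 0.0561
grip_force: 30.0
```

Emit:
jog_arm:
  motion:
    - [0,0,0.001,0,0,0,-1]
    - [0,0,0,0,0,0,-1]

```text
time_s: 21.85
ee_pos: [0.4385, 0.3545, 0.0514]
eef_rot: [-3.142, 0.0, 1.57]
force: [-0.1, -0.5, -6.2]
grip_width: 0.0561
grip_force: 30.0
```

Emit:
jog_arm:
  motion:
    - [0,0,0.001,0,0,0,-1]
    - [0,0,0,0,0,0,-1]

```text
time_s: 22.05
ee_pos: [0.4386, 0.3546, 0.0511]
eef_rot: [3.141, -0.0, 1.57]
force: [-3.2, -2.8, 3.1]
grip_width: 0.0556
grip_force: 30.0
```

Emit:
jog_arm:
  motion:
    - [0,0,0,0,0,0,1]
    - [0,0,0,0,0,0,1]
    - [0,0,0,0,0,0,1]
    - [0,0,0,0,0,0,1]
    - [0,0,0,0,0,0,1]

```text
time_s: 22.55
ee_pos: [0.4386, 0.3546, 0.0505]
eef_rot: [3.141, -0.0, 1.57]
force: [-0.4, 0.1, -0.5]
grip_width: 0.0921
grip_force: 0.0
```

Emit:
jog_arm:
  motion:
    - [0,0,-0.025,0,0,0,1]
    - [0,0,-0.035,0,0,0,1]
    - [0,0,-0.035,0,0,0,1]
    - [0,0,-0.03,0,0,0,1]
    - [0,0,0,0,0,0,1]

```text
time_s: 23.05
ee_pos: [0.4399, 0.3555, 0.1798]
eef_rot: [3.136, -0.004, 1.57]
force: [-0.2, 0.2, -0.1]
grip_width: 0.0937
grip_force: 0.0
```

Emit:
jog_arm:
  motion:
    - [-0.04,0.004,0,0,0,0,1]
    - [-0.04,0.004,0,0,0,0,1]
    - [-0.04,0.004,0,0,0,0,1]
    - [-0.04,0.004,0,0,0,0,1]
    - [-0.04,0.004,0,0,0,0,1]

```text
time_s: 23.55
ee_pos: [0.458, 0.153, 0.1747]
eef_rot: [-3.141, 0.0, 1.57]
force: [0.3, -0.4, -0.6]
grip_width: 0.0944
grip_force: 0.0
```

Emit:
jog_arm:
  motion:
    - [-0.042,0.002,0,0,0,0,1]
    - [-0.042,0.002,0,0,0,0,1]
    - [0,0,0,0,0,0.076,1]
    - [0,0,0,0,0,0,1]
    - [0,0,0,0,0,0,1]

```text
time_s: 24.05
ee_pos: [0.4621, 0.0709, 0.175]
eef_rot: [-3.141, 0.0, 1.496]
force: [0.5, -0.2, -0.2]
grip_width: 0.0938
grip_force: 0.0
```

```bash
python3 -c "
from h import *
print(delta(.463,.0706,.042,1.495), tins(cams(),[(.4385,.3546)],.008))";python3 t.py 2 3 4
```

```text
(array([-0.0002,  0.001 ,  0.133 ]), np.float64(0.000957467514535626)) [(np.float64(0.4404), np.float64(0.3613), np.float64(-0.0951), np.float64(2523.0))]
tin [ 4.624e-01  6.680e-02 -1.050e-01  4.870e+02]
tin [ 4.588e-01 -4.740e-02 -1.180e-02  5.740e+02]
tin [ 4.5140e-01 -1.5920e-01  1.8849e+00  2.9300e+02]
[0.46218051 0.07119021 0.17527599] [-3.14133550e+00 -1.23572830e-06  1.49588158e+00] 24.25
```

Emit:
jog_arm:
  motion:
    - [0,0.001,0.035,0,0,0,1]
    - [0,0,0.04,0,0,0,1]
    - [0,0,0.035,0,0,0,1]
    - [0,0,0.023,0,0,0,1]
    - [0,0,0,0,0,0,1]

```text
time_s: 24.75
ee_pos: [0.4616, 0.0707, 0.0399]
eef_rot: [-3.137, 0.001, 1.495]
force: [1.2, -0.3, 0.8]
grip_width: 0.0942
grip_force: 0.0
```

Emit:
jog_arm:
  motion:
    - [0,0,0,0,0,0,-1]
    - [0,0,0,0,0,0,-1]
    - [0,0,0,0,0,0,-1]
    - [0,0,0,0,0,0,-1]
    - [0,0,0,0,0,0,-1]

```text
time_s: 25.25
ee_pos: [0.4635, 0.0705, 0.0429]
eef_rot: [3.141, -0.0, 1.494]
force: [-1.9, 0.9, 1.2]
grip_width: 0.0577
grip_force: 0.8
```

Emit:
jog_arm:
  motion:
    - [0,0,0,0,0,0,-1]
    - [0,0,0,0,0,0,-1]
    - [0,0,0,0,0,0,-1]
    - [0,0,0,0,0,0,-1]

```text
time_s: 25.65
ee_pos: [0.4634, 0.0705, 0.0429]
eef_rot: [3.141, -0.0, 1.494]
force: [-1.6, 0.3, 7.3]
grip_width: 0.0554
grip_force: 29.9
```

Emit:
jog_arm:
  motion:
    - [0,0,-0.02,0,0,0,-1]
    - [0,0,-0.03,0,0,0,-1]
    - [0,0,-0.04,0,0,0,-1]
    - [0,0,-0.04,0,0,0,-1]
    - [0,0,0,0,0,0,-1]

```text
time_s: 26.15
ee_pos: [0.4652, 0.0706, 0.1771]
eef_rot: [3.134, -0.001, 1.494]
force: [0.8, 0.2, -2.9]
grip_width: 0.0559
grip_force: 29.9
```

Emit:
jog_arm:
  motion:
    - [0,0,0,0,0,0,-1]
    - [0,0,0,0,0,0,-1]

```text
time_s: 26.35
ee_pos: [0.4626, 0.0704, 0.1709]
eef_rot: [-3.139, 0.0, 1.494]
force: [0.2, 0.5, -2.1]
grip_width: 0.056
grip_force: 29.9
```

Light (about 2 N). On to slot B on the board.

Emit:
jog_arm:
  motion:
    - [-0.034,0,0,0,0,0,-1]
    - [-0.039,-0.001,0,0,0,0,-1]
    - [-0.039,0,0,0,0,0,-1]
    - [-0.039,-0.001,0,0,0,0,-1]
    - [-0.039,0,0,0,0,0,-1]

```text
time_s: 26.85
ee_pos: [0.4457, -0.1201, 0.1709]
eef_rot: [-3.139, -0.001, 1.494]
force: [0.4, -0.1, -1.1]
grip_width: 0.0562
grip_force: 29.9
```

Emit:
jog_arm:
  motion:
    - [-0.039,0,0,0,0,0,-1]
    - [-0.039,-0.001,0,0,0,0,-1]
    - [-0.039,0,0,0,0,0,-1]
    - [-0.039,-0.001,0,0,0,0,-1]
    - [-0.039,0,0,0,0,0,-1]

```text
time_s: 27.35
ee_pos: [0.4287, -0.3143, 0.1706]
eef_rot: [-3.139, -0.002, 1.494]
force: [-0.2, 0.8, -2.1]
grip_width: 0.0565
grip_force: 29.9
```

Emit:
jog_arm:
  motion:
    - [-0.039,-0.001,0,0,0,0,-1]
    - [-0.04,-0.001,0,0,0,0,-1]
    - [-0.04,0,0,0,0,0,-1]
    - [0,0,0,0,0,0,-1]
    - [0,0,0,0,0,0,-1]

```text
time_s: 27.85
ee_pos: [0.4178, -0.4315, 0.1702]
eef_rot: [-3.139, -0.003, 1.493]
force: [0.3, 0.6, -0.7]
grip_width: 0.0556
grip_force: 29.9
```

```bash
python3 -c "
from h import *
print(delta(.4187,-.4318,.051,1.486))";python3 t.py 3 4
```

```text
(array([-0.0005,  0.0012,  0.1192]), np.float64(0.006570321840384974))
tin [ 4.599e-01 -4.160e-02 -5.000e-04  9.800e+01]
tin [  0.4526  -0.1613   1.8977 108.    ]
[ 0.41850715 -0.43057464  0.17137947] [-3.14030238e+00 -1.50165503e-03  1.49434494e+00] 27.95
```

Emit:
jog_arm:
  motion:
    - [0,0,0.035,0,0,0,-1]
    - [0,0,0.035,0,0,0,-1]
    - [0,0,0.025,0,0,0,-1]
    - [0,0,0.015,0,0,0,-1]
    - [0,0,0.006,0,0,0,-1]

```text
time_s: 28.45
ee_pos: [0.4185, -0.4306, 0.0553]
eef_rot: [-3.14, -0.001, 1.495]
force: [0.5, 0.6, -2.2]
grip_width: 0.0558
grip_force: 29.9
```

Emit:
jog_arm:
  motion:
    - [0,0,0.002,0,0,0,-1]
    - [0,0,0.002,0,0,0,-1]
    - [0,0,0,0,0,0,-1]
    - [0,0,0,0,0,0,-1]

```text
time_s: 28.85
ee_pos: [0.4187, -0.4318, 0.0532]
eef_rot: [3.141, 0.001, 1.494]
force: [-0.2, -0.1, -1.3]
grip_width: 0.0559
grip_force: 29.9
```

Emit:
jog_arm:
  motion:
    - [0,0,0.001,0,0,0,-1]
    - [0,0,0,0,0,0,-1]

```text
time_s: 29.05
ee_pos: [0.4185, -0.4317, 0.0516]
eef_rot: [3.141, 0.0, 1.494]
force: [0.4, 0.3, -1.8]
grip_width: 0.0557
grip_force: 29.9
```

Emit:
jog_arm:
  motion:
    - [0,0,0.001,0,0,0,-1]
    - [0,0,0,0,0,0,-1]

```text
time_s: 29.25
ee_pos: [0.4186, -0.4318, 0.0509]
eef_rot: [3.141, 0.0, 1.494]
force: [-2.1, 0.0, 3.7]
grip_width: 0.0556
grip_force: 29.9
```

Emit:
jog_arm:
  motion:
    - [0,0,0,0,0,0,1]
    - [0,0,0,0,0,0,1]
    - [0,0,0,0,0,0,1]
    - [0,0,0,0,0,0,1]
    - [0,0,0,0,0,0,1]

```text
time_s: 29.75
ee_pos: [0.4185, -0.4316, 0.0504]
eef_rot: [-3.142, -0.0, 1.494]
force: [-0.7, 0.3, 0.3]
grip_width: 0.0919
grip_force: 0.0
```

Emit:
jog_arm:
  motion:
    - [0,0,-0.025,0,0,0,1]
    - [0,0,-0.035,0,0,0,1]
    - [0,0,-0.04,0,0,0,1]
    - [0.03,0.001,0,0,0,0,1]
    - [0.04,0.002,0,0,0,0,1]

```text
time_s: 30.25
ee_pos: [0.4268, -0.3623, 0.1514]
eef_rot: [3.14, 0.001, 1.492]
force: [2.0, 1.3, -1.3]
grip_width: 0.0939
grip_force: 0.0
```

Emit:
jog_arm:
  motion:
    - [0.04,0.002,0,0,0,0,1]
    - [0.04,0.002,0,0,0,0,1]
    - [0.04,0.002,0,0,0,0,1]
    - [0.042,0.002,0,0,0,0,1]
    - [0.04,0.002,0,0,0,0,1]

```text
time_s: 30.75
ee_pos: [0.4524, -0.1597, 0.1506]
eef_rot: [3.141, 0.0, 1.494]
force: [0.6, -0.4, 0.2]
grip_width: 0.0939
grip_force: 0.0
```

Emit:
jog_arm:
  motion:
    - [0,0,0,0,0,-0.126,1]
    - [0,0,0,0,0,-0.126,1]
    - [0,0,0,0,0,-0.125,1]
    - [0,0,0,0,0,0,1]
    - [0,0,0,0,0,0,1]

```text
time_s: 31.25
ee_pos: [0.4524, -0.1614, 0.1505]
eef_rot: [3.142, 0.0, 1.867]
force: [-0.5, 0.2, 0.1]
grip_width: 0.0939
grip_force: 0.0
```

```bash
python3 -c "
from h import *
print(delta(.4528,-.1615,.042,1.871),tins(cams(),[(.536,-.44),(.4187,-.432)],.008))";python3 t.py 3 4
```

```text
(array([-0.0002,  0.0003,  0.1085]), np.float64(-0.004023173223390852)) [(np.float64(0.5362), np.float64(-0.4394), np.float64(1.4868), np.float64(93.0)), (np.float64(0.4196), np.float64(-0.4294), np.float64(1.4983), np.float64(238.0))]
tin [ 4.5980e-01 -4.1300e-02  1.5461e+00  9.5000e+01]
tin [ 4.521e-01 -1.614e-01  2.769e-01  4.120e+02]
[ 0.4523742  -0.16146542  0.15045416] [-3.14157592e+00 -1.46836272e-05  1.86886176e+00] 31.45
```

Emit:
jog_arm:
  motion:
    - [0,0,0.035,0,0,0,1]
    - [0,0,0.035,0,0,0,1]
    - [0,0,0.025,0,0,0,1]
    - [0,0,0.013,0,0,0,1]
    - [0,0,0,0,0,0,1]

```text
time_s: 31.95
ee_pos: [0.4518, -0.1612, 0.0414]
eef_rot: [-3.14, -0.002, 1.87]
force: [-0.3, -0.7, 1.5]
grip_width: 0.094
grip_force: 0.0
```

Emit:
jog_arm:
  motion:
    - [0,0,0,0,0,0,-1]
    - [0,0,0,0,0,0,-1]
    - [0,0,0,0,0,0,-1]
    - [0,0,0,0,0,0,-1]
    - [0,0,0,0,0,0,-1]

```text
time_s: 32.45
ee_pos: [0.4526, -0.1615, 0.0428]
eef_rot: [3.141, 0.0, 1.871]
force: [-0.2, 0.3, 0.7]
grip_width: 0.0571
grip_force: 0.3
```

Emit:
jog_arm:
  motion:
    - [0,0,0,0,0,0,-1]
    - [0,0,0,0,0,0,-1]
    - [0,0,0,0,0,0,-1]
    - [0,0,0,0,0,0,-1]

```text
time_s: 32.85
ee_pos: [0.4525, -0.1614, 0.0428]
eef_rot: [3.141, 0.0, 1.871]
force: [-1.7, 0.4, 5.8]
grip_width: 0.056
grip_force: 30.0
```

Emit:
jog_arm:
  motion:
    - [0,0,-0.02,0,0,0,-1]
    - [0,0,-0.03,0,0,0,-1]
    - [0,0,-0.04,0,0,0,-1]
    - [0,0,-0.04,0,0,0,-1]
    - [0,0,0,0,0,0,-1]

```text
time_s: 33.35
ee_pos: [0.4542, -0.1621, 0.1771]
eef_rot: [3.136, 0.005, 1.871]
force: [0.8, -0.2, -1.2]
grip_width: 0.0556
grip_force: 30.0
```

Emit:
jog_arm:
  motion:
    - [0,0,0,0,0,0,-1]
    - [0,0,0,0,0,0,-1]

```text
time_s: 33.55
ee_pos: [0.4518, -0.1611, 0.1709]
eef_rot: [-3.14, -0.002, 1.871]
force: [0.2, -0.8, -0.8]
grip_width: 0.0557
grip_force: 30.0
```

Light again; going to slot C.

Emit:
jog_arm:
  motion:
    - [0,0,0,0,0,0.128,-1]
    - [0,0,0,0,0,0.128,-1]
    - [0,0,0,0,0,0.129,-1]
    - [-0.03,0.022,0,0,0,0,-1]
    - [-0.035,0.026,0,0,0,0,-1]

```text
time_s: 34.05
ee_pos: [0.4947, -0.2302, 0.1711]
eef_rot: [-3.14, -0.001, 1.487]
force: [1.2, -0.3, -0.6]
grip_width: 0.0557
grip_force: 30.0
```

Emit:
jog_arm:
  motion:
    - [-0.04,0.03,0,0,0,0,-1]
    - [-0.038,0.028,0,0,0,0,-1]
    - [0,0,0,0,0,0,-1]
    - [0,0,0,0,0,0,-1]

```text
time_s: 34.45
ee_pos: [0.5452, -0.3129, 0.1697]
eef_rot: [-3.138, -0.002, 1.485]
force: [-0.5, 0.7, -2.3]
grip_width: 0.0561
grip_force: 30.0
```

```bash
python3 -c "
from h import *
print(delta(.5453,-.312,.051,1.486))"
```

```text
(array([0.0006, 0.0004, 0.1187]), np.float64(-0.001153319270175368))
```

Emit:
jog_arm:
  motion:
    - [0,0,0.035,0,0,0,-1]
    - [0,0,0.035,0,0,0,-1]
    - [0,0,0.025,0,0,0,-1]
    - [0,0,0.015,0,0,0,-1]
    - [0,0,0.006,0,0,0,-1]

```text
time_s: 34.95
ee_pos: [0.5453, -0.3118, 0.0552]
eef_rot: [-3.14, -0.001, 1.486]
force: [-0.1, 0.1, -1.1]
grip_width: 0.0555
grip_force: 30.0
```

Emit:
jog_arm:
  motion:
    - [0,0,0.002,0,0,0,-1]
    - [0,0,0.002,0,0,0,-1]
    - [0,0,0,0,0,0,-1]
    - [0,0,0,0,0,0,-1]

```text
time_s: 35.35
ee_pos: [0.5462, -0.3131, 0.0532]
eef_rot: [3.141, 0.001, 1.486]
force: [0.1, 0.4, -2.3]
grip_width: 0.0561
grip_force: 30.0
```

Emit:
jog_arm:
  motion:
    - [0,0,0.001,0,0,0,-1]
    - [0,0,0,0,0,0,-1]

```text
time_s: 35.55
ee_pos: [0.5459, -0.3129, 0.0516]
eef_rot: [3.141, 0.0, 1.486]
force: [-0.1, 0.0, 0.0]
grip_width: 0.0559
grip_force: 30.0
```

Emit:
jog_arm:
  motion:
    - [0,0,0.001,0,0,0,-1]
    - [0,0,0,0,0,0,-1]

```text
time_s: 35.75
ee_pos: [0.546, -0.313, 0.0508]
eef_rot: [3.141, 0.0, 1.486]
force: [-0.7, 0.8, 1.7]
grip_width: 0.0562
grip_force: 30.0
```

Emit:
jog_arm:
  motion:
    - [0,0,0,0,0,0,1]
    - [0,0,0,0,0,0,1]
    - [0,0,0,0,0,0,1]
    - [0,0,0,0,0,0,1]
    - [0,0,0,0,0,0,1]

```text
time_s: 36.25
ee_pos: [0.5459, -0.3128, 0.0504]
eef_rot: [-3.142, -0.0, 1.486]
force: [-0.0, -0.2, -0.6]
grip_width: 0.0918
grip_force: 0.0
```

Emit:
jog_arm:
  motion:
    - [0,0,-0.025,0,0,0,1]
    - [0,0,-0.035,0,0,0,1]
    - [0,0,-0.04,0,0,0,1]
    - [0.03,-0.012,0,0,0,0,1]
    - [0.038,-0.016,0,0,0,0,1]

```text
time_s: 36.75
ee_pos: [0.5238, -0.2429, 0.1513]
eef_rot: [3.14, 0.001, 1.484]
force: [-0.0, -0.2, 0.4]
grip_width: 0.094
grip_force: 0.0
```

Emit:
jog_arm:
  motion:
    - [0.039,-0.016,0,0,0,0,1]
    - [0.039,-0.016,0,0,0,0,1]
    - [0.039,-0.016,0,0,0,0,1]
    - [0.039,-0.016,0,0,0,0,1]
    - [0.039,-0.017,0,0,0,0,1]

```text
time_s: 37.25
ee_pos: [0.4589, -0.0401, 0.1506]
eef_rot: [3.141, 0.0, 1.486]
force: [-0.2, -0.3, 1.1]
grip_width: 0.0937
grip_force: 0.0
```

Emit:
jog_arm:
  motion:
    - [0,0,0,0,0,-0.072,1]
    - [0,0,0,0,0,0,1]
    - [0,0,0,0,0,0,1]

```text
time_s: 37.55
ee_pos: [0.4598, -0.0419, 0.1506]
eef_rot: [3.141, 0.0, 1.556]
force: [-0.1, -0.5, 0.8]
grip_width: 0.0939
grip_force: 0.0
```

```bash
python3 -c "
from h import *
print(delta(.4598,-.0413,.042,1.558),tins(cams(),[(.536,-.44),(.4187,-.432),(.545,-.312)],.008))";python3 t.py 3
```

```text
(array([ 6.000e-04, -1.000e-04,  1.086e-01]), np.float64(-0.002201771104376249)) [(np.float64(0.5359), np.float64(-0.4392), np.float64(1.4747), np.float64(230.0)), (np.float64(0.4201), np.float64(-0.4303), np.float64(-0.0792), np.float64(102.0)), (np.float64(0.5472), np.float64(-0.3116), np.float64(-0.1319), np.float64(250.0))]
tin [ 4.5920e-01 -4.4900e-02  1.5606e+00  1.4980e+03]
[ 0.45970254 -0.04213892  0.15030901] [-3.14134397e+00 -1.02189407e-05  1.55588278e+00] 37.75
```

Emit:
jog_arm:
  motion:
    - [0,0,0.035,0,0,0,1]
    - [0,0,0.035,0,0,0,1]
    - [0,0,0.025,0,0,0,1]
    - [0,0,0.013,0,0,0,1]
    - [0,0,0,0,0,0,1]

```text
time_s: 38.25
ee_pos: [0.4586, -0.0418, 0.0408]
eef_rot: [-3.138, -0.001, 1.557]
force: [-0.1, -0.2, -0.1]
grip_width: 0.0937
grip_force: 0.0
```

Emit:
jog_arm:
  motion:
    - [0,0,0,0,0,0,-1]
    - [0,0,0,0,0,0,-1]
    - [0,0,0,0,0,0,-1]
    - [0,0,0,0,0,0,-1]
    - [0,0,0,0,0,0,-1]

```text
time_s: 38.75
ee_pos: [0.4598, -0.0416, 0.0428]
eef_rot: [3.141, 0.0, 1.558]
force: [-0.3, 0.3, -0.2]
grip_width: 0.0568
grip_force: 0.3
```

Emit:
jog_arm:
  motion:
    - [0,0,0,0,0,0,-1]
    - [0,0,0,0,0,0,-1]
    - [0,0,0,0,0,0,-1]
    - [0,0,0,0,0,0,-1]

```text
time_s: 39.15
ee_pos: [0.4597, -0.0416, 0.0427]
eef_rot: [3.141, 0.0, 1.558]
force: [-2.1, 0.2, 5.8]
grip_width: 0.056
grip_force: 30.0
```

Emit:
jog_arm:
  motion:
    - [0,0,-0.02,0,0,0,-1]
    - [0,0,-0.03,0,0,0,-1]
    - [0,0,-0.04,0,0,0,-1]
    - [0,0,-0.04,0,0,0,-1]
    - [0,0,0,0,0,0,-1]

```text
time_s: 39.65
ee_pos: [0.4615, -0.0418, 0.177]
eef_rot: [3.134, 0.001, 1.558]
force: [-1.0, -0.6, -1.6]
grip_width: 0.0559
grip_force: 30.0
```

Emit:
jog_arm:
  motion:
    - [0,0,0,0,0,0,-1]
    - [0,0,0,0,0,0,-1]

```text
time_s: 39.85
ee_pos: [0.4589, -0.0414, 0.1709]
eef_rot: [-3.139, -0.0, 1.558]
force: [0.3, 0.1, -1.7]
grip_width: 0.0561
grip_force: 30.0
```

Emit:
jog_arm:
  motion:
    - [0,0,0,0,0,0.072,-1]
    - [-0.03,-0.001,0,0,0,0,-1]
    - [-0.039,-0.001,0,0,0,0,-1]
    - [-0.039,-0.001,0,0,0,0,-1]
    - [-0.039,-0.001,0,0,0,0,-1]

```text
time_s: 40.35
ee_pos: [0.4422, -0.1888, 0.1708]
eef_rot: [-3.139, -0.001, 1.486]
force: [0.5, 0.0, -0.9]
grip_width: 0.0559
grip_force: 30.0
```

Emit:
jog_arm:
  motion:
    - [-0.039,-0.001,0,0,0,0,-1]
    - [-0.039,-0.001,0,0,0,0,-1]
    - [-0.037,-0.001,0,0,0,0,-1]
    - [0,0,0,0,0,0,-1]
    - [0,0,0,0,0,0,-1]

```text
time_s: 40.85
ee_pos: [0.4297, -0.302, 0.1707]
eef_rot: [-3.139, -0.002, 1.484]
force: [-0.6, -0.0, -1.1]
grip_width: 0.0562
grip_force: 30.0
```

```bash
python3 -c "
from h import *
print(delta(.4297,-.3024,.051,1.486))"
```

```text
(array([-0.0007,  0.0003,  0.1197]), np.float64(-0.001590447134532047))
```

Emit:
jog_arm:
  motion:
    - [0,0,0.035,0,0,0,-1]
    - [0,0,0.035,0,0,0,-1]
    - [0,0,0.025,0,0,0,-1]
    - [0,0,0.015,0,0,0,-1]
    - [0,0,0.006,0,0,0,-1]

```text
time_s: 41.35
ee_pos: [0.4299, -0.3002, 0.0544]
eef_rot: [-3.139, -0.002, 1.487]
force: [-0.5, -0.1, -0.9]
grip_width: 0.0559
grip_force: 30.0
```

Emit:
jog_arm:
  motion:
    - [0,0,0.002,0,0,0,-1]
    - [0,0,0.002,0,0,0,-1]
    - [0,0,0,0,0,0,-1]
    - [0,0,0,0,0,0,-1]

```text
time_s: 41.75
ee_pos: [0.4306, -0.3021, 0.0531]
eef_rot: [3.141, 0.001, 1.486]
force: [-0.1, -0.2, -1.7]
grip_width: 0.0558
grip_force: 30.0
```

Emit:
jog_arm:
  motion:
    - [0,0,0.001,0,0,0,-1]
    - [0,0,0,0,0,0,-1]

```text
time_s: 41.95
ee_pos: [0.4304, -0.3021, 0.0516]
eef_rot: [3.141, 0.0, 1.486]
force: [0.2, 0.1, -1.6]
grip_width: 0.0556
grip_force: 30.0
```

Emit:
jog_arm:
  motion:
    - [0,0,0.001,0,0,0,-1]
    - [0,0,0,0,0,0,-1]

```text
time_s: 42.15
ee_pos: [0.4305, -0.3022, 0.0508]
eef_rot: [3.141, 0.0, 1.486]
force: [-1.1, 0.8, 2.4]
grip_width: 0.0555
grip_force: 30.0
```

Emit:
jog_arm:
  motion:
    - [0,0,0,0,0,0,1]
    - [0,0,0,0,0,0,1]
    - [0,0,0,0,0,0,1]
    - [0,0,0,0,0,0,1]
    - [0,0,0,0,0,0,1]

```text
time_s: 42.65
ee_pos: [0.4304, -0.302, 0.0504]
eef_rot: [-3.142, -0.0, 1.486]
force: [1.3, -0.3, -1.3]
grip_width: 0.0918
grip_force: 0.0
```

Emit:
jog_arm:
  motion:
    - [0,0,-0.025,0,0,0,1]
    - [0,0,-0.035,0,0,0,1]
    - [0,0,-0.04,0,0,0,1]
    - [0,0,0,0,0,-0.085,1]
    - [0,0,0,0,0,0,1]

```text
time_s: 43.15
ee_pos: [0.4306, -0.3022, 0.1513]
eef_rot: [3.14, 0.001, 1.572]
force: [0.3, -0.4, -0.6]
grip_width: 0.0937
grip_force: 0.0
```

Emit:
jog_arm:
  motion:
    - [0.038,0.015,0,0,0,0,1]
    - [0.038,0.015,0,0,0,0,1]
    - [0.038,0.015,0,0,0,0,1]
    - [0.038,0.015,0,0,0,0,1]
    - [0.038,0.015,0,0,0,0,1]

```text
time_s: 43.65
ee_pos: [0.5053, -0.1103, 0.1494]
eef_rot: [-3.14, -0.0, 1.568]
force: [0.2, -0.8, 0.0]
grip_width: 0.0942
grip_force: 0.0
```

Emit:
jog_arm:
  motion:
    - [0.038,0.015,0,0,0,0,1]
    - [0.038,0.015,0,0,0,0,1]
    - [0.038,0.015,0,0,0,0,1]
    - [0.038,0.015,0,0,0,0,1]
    - [0.038,0.015,0,0,0,0,1]

```text
time_s: 44.15
ee_pos: [0.5803, 0.0797, 0.1492]
eef_rot: [-3.14, 0.0, 1.568]
force: [0.4, -1.1, 0.5]
grip_width: 0.0942
grip_force: 0.0
```

Emit:
jog_arm:
  motion:
    - [0.038,0.015,0,0,0,0,1]
    - [0.038,0.013,0,0,0,0,1]
    - [0,0,0,0,0,0,1]
    - [0,0,0,0,0,0,1]

```text
time_s: 44.55
ee_pos: [0.6078, 0.1543, 0.1489]
eef_rot: [-3.139, 0.001, 1.57]
force: [-0.3, -0.3, 0.3]
grip_width: 0.094
grip_force: 0.0
```

```bash
python3 -c "
from h import *
im=cams();cv2.imwrite('pics/b_top.png',im['top'][...,::-1]);
print(delta(.608,.1587,.0355,1.5708),tins(im,[(.536,-.44),(.4187,-.432),(.545,-.312),(.43,-.302)],.008))"
```

```text
(array([5.800e-03, 1.000e-04, 1.143e-01]), np.float64(-0.0017417604730904923)) [(np.float64(0.5362), np.float64(-0.4388), np.float64(1.4655), np.float64(230.0)), (np.float64(0.4194), np.float64(-0.4297), np.float64(1.4851), np.float64(269.0)), (np.float64(0.5473), np.float64(-0.3113), np.float64(1.4672), np.float64(249.0)), (np.float64(0.4315), np.float64(-0.3011), np.float64(1.5115), np.float64(472.0))]
```

View pics/b_top.png

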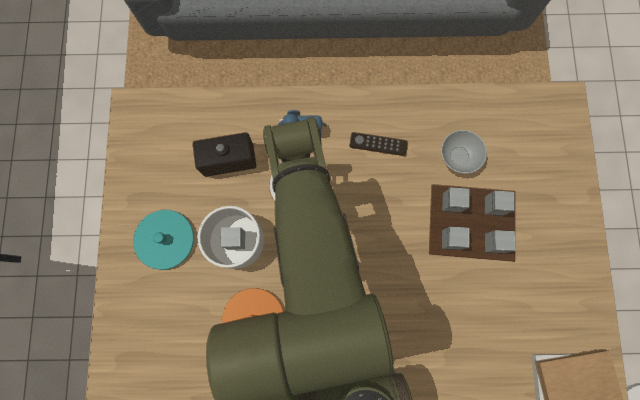

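Four tins stand on the board (456,200), (500,203), (457,238) and (500,241), and the full one stands in the crock at (232,237). Now fetch the lid.

Emit:
jog_arm:
  motion:
    - [0.005,0,0.03,0,0,0,1]
    - [0,0,0.03,0,0,0,1]
    - [0,0,0.03,0,0,0,1]
    - [0,0,0.022,0,0,0,1]
    - [0,0,0,0,0,0,1]

```text
time_s: 45.15
ee_pos: [0.6067, 0.1574, 0.0355]
eef_rot: [-3.136, 0.001, 1.569]
force: [-0.2, -0.2, -0.2]
grip_width: 0.0937
grip_force: 0.0
```

Emit:
jog_arm:
  motion:
    - [0,0,0,0,0,0,1]
    - [0,0,0,0,0,0,1]

```text
time_s: 45.35
ee_pos: [0.6092, 0.1586, 0.0402]
eef_rot: [3.139, -0.0, 1.57]
force: [0.2, -0.1, 0.3]
grip_width: 0.0941
grip_force: 0.0
```

Emit:
jog_arm:
  motion:
    - [0,0,0.004,0,0,0,1]
    - [0,0,0,0,0,0,1]
    - [0,0,0,0,0,0,-1]
    - [0,0,0,0,0,0,-1]
    - [0,0,0,0,0,0,-1]
  squeeze: 25

```text
time_s: 45.85
ee_pos: [0.6084, 0.159, 0.0346]
eef_rot: [3.141, -0.0, 1.571]
force: [0.3, 0.9, 0.5]
grip_width: 0.0737
grip_force: 0.0
```

Emit:
jog_arm:
  motion:
    - [0,0,0,0,0,0,-1]
    - [0,0,0,0,0,0,-1]
    - [0,0,0,0,0,0,-1]
    - [0,0,0,0,0,0,-1]
    - [0,0,0,0,0,0,-1]

```text
time_s: 46.35
ee_pos: [0.6084, 0.159, 0.0344]
eef_rot: [-3.142, -0.0, 1.571]
force: [-0.3, 0.3, 0.3]
grip_width: 0.0332
grip_force: 0.0
```

Emit:
jog_arm:
  motion:
    - [0,0,0,0,0,0,-1]
    - [0,0,0,0,0,0,-1]
    - [0,0,0,0,0,0,-1]
    - [0,0,0,0,0,0,-1]
    - [0,0,0,0,0,0,-1]

```text
time_s: 46.85
ee_pos: [0.6084, 0.1589, 0.0345]
eef_rot: [-3.142, 0.0, 1.571]
force: [-0.7, 0.8, -0.5]
grip_width: 0.0314
grip_force: 25.0
```

Emit:
jog_arm:
  motion:
    - [0,0,-0.015,0,0,0,-1]
    - [0,0,-0.03,0,0,0,-1]
    - [0,0,-0.04,0,0,0,-1]
    - [0,0,-0.04,0,0,0,-1]
    - [0,0,-0.04,0,0,0,-1]

```text
time_s: 47.35
ee_pos: [0.608, 0.1589, 0.2021]
eef_rot: [3.141, -0.0, 1.571]
force: [0.5, 0.1, -2.2]
grip_width: 0.0315
grip_force: 25.0
```

Emit:
jog_arm:
  motion:
    - [0,0,0,0,0,0,-1]
    - [0,0,0,0,0,0,-1]

```text
time_s: 47.55
ee_pos: [0.6083, 0.1589, 0.2002]
eef_rot: [3.14, -0.0, 1.571]
force: [0.2, 0.2, -3.4]
grip_width: 0.0316
grip_force: 25.0
```

Emit:
jog_arm:
  motion:
    - [0.022,-0.018,0,0,0,0,-1]
    - [0.028,-0.025,0,0,0,0,-1]
    - [0.028,-0.025,0,0,0,0,-1]
    - [0.028,-0.025,0,0,0,0,-1]
    - [0.028,-0.025,0,0,0,0,-1]

```text
time_s: 48.05
ee_pos: [0.4885, 0.2935, 0.1976]
eef_rot: [-3.139, 0.001, 1.571]
force: [-1.1, 0.0, -2.6]
grip_width: 0.0317
grip_force: 25.0
```

Emit:
jog_arm:
  motion:
    - [0.028,-0.025,0,0,0,0,-1]
    - [0.02,-0.016,0,0,0,0,-1]
    - [0.014,-0.011,0,0,0,0,-1]
    - [0,0,0,0,0,0,-1]
    - [0,0,0,0,0,0,-1]

```text
time_s: 48.55
ee_pos: [0.4381, 0.3546, 0.1982]
eef_rot: [-3.14, 0.001, 1.571]
force: [0.4, -0.4, -3.3]
grip_width: 0.032
grip_force: 25.0
```

Emit:
jog_arm:
  motion:
    - [0,0,0.025,0,0,0,-1]
    - [0,0,0.015,0,0,0,-1]
    - [0,0,0,0,0,0,-1]
    - [0,0,0,0,0,0,-1]
    - [0,0,0,0,0,0,-1]

```text
time_s: 49.05
ee_pos: [0.439, 0.3549, 0.1603]
eef_rot: [3.141, -0.001, 1.57]
force: [-0.3, 0.3, -4.1]
grip_width: 0.0312
grip_force: 25.0
```

Emit:
jog_arm:
  motion:
    - [0,0,0.008,0,0,0,-1]
    - [0,0,0.008,0,0,0,-1]
    - [0,0,0.006,0,0,0,-1]
    - [0,0,0,0,0,0,-1]
    - [0,0,0,0,0,0,-1]

```text
time_s: 49.55
ee_pos: [0.4384, 0.355, 0.1374]
eef_rot: [-3.141, 0.0, 1.571]
force: [-0.3, 0.4, -2.8]
grip_width: 0.0313
grip_force: 25.0
```

Emit:
jog_arm:
  motion:
    - [0,0,0.003,0,0,0,-1]
    - [0,0,0.002,0,0,0,-1]
    - [0,0,0,0,0,0,-1]
    - [0,0,0,0,0,0,-1]

```text
time_s: 49.95
ee_pos: [0.4384, 0.355, 0.1325]
eef_rot: [-3.142, 0.0, 1.571]
force: [-0.6, 0.0, -2.3]
grip_width: 0.0315
grip_force: 25.0
```

Emit:
jog_arm:
  motion:
    - [0,0,0.002,0,0,0,-1]
    - [0,0,0,0,0,0,-1]
    - [0,0,0,0,0,0,-1]

```text
time_s: 50.25
ee_pos: [0.4385, 0.355, 0.1306]
eef_rot: [3.141, -0.0, 1.571]
force: [0.8, 0.9, -1.7]
grip_width: 0.0313
grip_force: 25.0
```

Plug is in, no obstruction. One more step to touch, then release and back away.

Emit:
jog_arm:
  motion:
    - [0,0,0.001,0,0,0,-1]
    - [0,0,0,0,0,0,-1]

```text
time_s: 50.45
ee_pos: [0.4385, 0.3551, 0.1305]
eef_rot: [3.141, -0.0, 1.571]
force: [-3.0, -2.5, 8.8]
grip_width: 0.0317
grip_force: 25.0
```

Emit:
jog_arm:
  motion:
    - [0,0,0,0,0,0,1]
    - [0,0,0,0,0,0,1]
    - [0,0,0,0,0,0,1]
    - [0,0,0,0,0,0,1]
    - [0,0,0,0,0,0,1]

```text
time_s: 50.95
ee_pos: [0.4384, 0.355, 0.1294]
eef_rot: [-3.142, 0.0, 1.571]
force: [-0.2, 0.3, -0.4]
grip_width: 0.0681
grip_force: 0.0
```

Emit:
jog_arm:
  motion:
    - [0,0,0,0,0,0,1]
    - [0,0,-0.03,0,0,0,1]
    - [0,0,-0.04,0,0,0,1]
    - [0,0,-0.04,0,0,0,1]
    - [0,-0.03,0,0,0,0,1]

```text
time_s: 51.45
ee_pos: [0.411, 0.3557, 0.2445]
eef_rot: [3.135, -0.005, 1.569]
force: [-0.2, 0.7, 0.6]
grip_width: 0.0938
grip_force: 0.0
```

Emit:
jog_arm:
  motion:
    - [0.03,-0.03,0,0,0,0,1]
    - [0.03,-0.03,0,0,0,0,1]
    - [0.03,-0.03,0,0,0,0,1]
    - [0.03,-0.03,0,0,0,0,1]
    - [0,0,0,0,0,0,1]

```text
time_s: 51.95
ee_pos: [0.2852, 0.4774, 0.2393]
eef_rot: [-3.141, -0.0, 1.575]
force: [1.4, 0.2, -0.8]
grip_width: 0.0941
grip_force: 0.0
```

```bash
python3 - <<'E'
from h import *
im=cams(); print(tins(im,[(.536,-.44),(.4195,-.43),(.547,-.311),(.431,-.301)],.008))
a=im['top'][100:290,120:540,::-1];b=im['scene'][60:330,180:500,::-1]
a=cv2.resize(a,(760,344)); b=cv2.resize(b[120:],(760,int(150*760/320)))[:250]
cv2.imwrite("pics/f.png",np.vstack([a,b]))
mk={n:(grey(n,im[n],50),w) for n,w in dict(top=(190,200,268,275)).items()}
print(fit(lambda p:np.vstack(cyl(*p,[(.088,0),(.088,.112),(.092,.112),(.092,.122)])),[.437,.352],mk,[.01,.01]))
E
```

```text
[(np.float64(0.5362), np.float64(-0.4388), np.float64(1.4655), np.float64(231.0)), (np.float64(0.4196), np.float64(-0.4314), np.float64(1.4964), np.float64(104.0)), (np.float64(0.5478), np.float64(-0.3114), np.float64(1.4564), np.float64(254.0)), (np.float64(0.43), np.float64(-0.2814), np.float64(-0.1444), np.float64(96.0))]
(array([0.43919526, 0.3574627 ]), np.float64(186.85490196078445))
```

View pics/f.png

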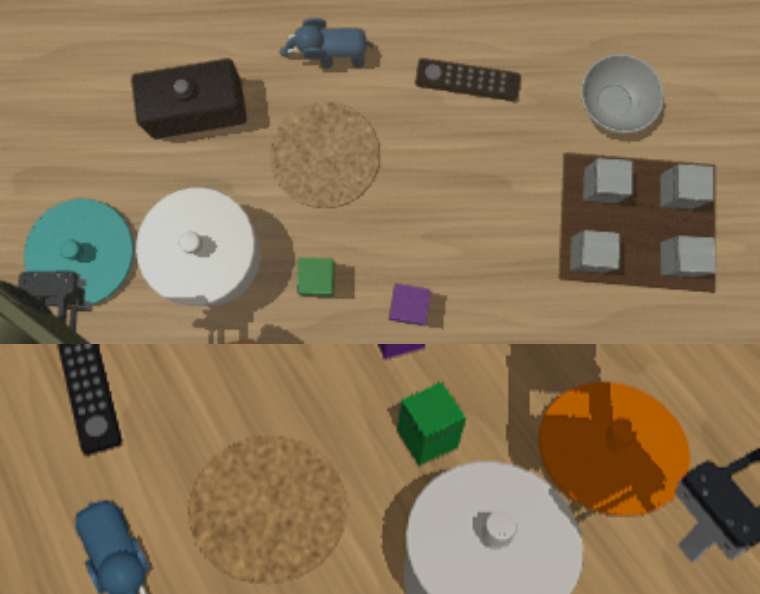

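The lid is level on the crock and the trivet is empty. All four empties stand on the board. One was knocked to (.430,-.281), but it is upright and about 14 mm inside the edge. The bystanders are unmoved and the gripper is clear, so I'm handing in.

```bash
python3 -c "
from station import ctrl
print(ctrl.hand_in())"
```

```text
the job is handed in; nothing more can be done
None
```

The job is handed in after about 52 s of robot time: the full tin (about 0.6 kg by wrist force) stands alone in the crock with the lid back on, all four empty tins stand upright on the board (one was knocked about 2 cm late on but is still fully on it), and the last picture shows the remote, elephant, key bowl and speaker unmoved.

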